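Stow the shelf-fitting hardware on the laundry closet dresser

ROBOT

A 7-joint arm with a two-finger parallel gripper is mounted at the origin on the work surface. World frame = base frame: x ahead of the robot, y to its left, z up, the work surface at z = 0. Lengths are in m, angles in rad, forces in N, time in s.
With the tool pointing down it reaches from about 0.375 to 0.925 m from the base axis. Payload 3.1 kg.
Tool frame: the origin (TCP) lies on the centre line of the jaws, within the pads' length; the fingertips stand 14 mm ahead of it and the grasp point (between the pads) lies 5 mm behind it; z points along the fingers, y is the direction in which the jaws open and shut (so a half turn about z gives the same grasp; the last joint's range is limited). The gripper opens to 85 mm and grips with 20 to 120 N. Pads are 22 mm wide; open, the fingers measure 114 mm over their backs; the gripper's body (76 mm by 85 mm) begins 54 mm behind the grasp point. The pads swing forward as they close: fully open they stand 13 mm farther back than shut.
Start: joints at [-1.244, 0.383, 0.044, 1.598, -0.018, 1.161, -0.05], TCP at [0.268, 0.592, 0.209] pointing down, gripper open.
Joint ranges: [-2.61, 2.61], [-0.41, 2.15], [-1.48, 1.57], [0, 2.5], [-1.57, 4.71], [0.05, 1.97], [-2.85, 2.85]. Speed limits (rad/s): [2.79, 2.79, 3.14, 3.14, 3.14, 3.14, 3.14].

INTERFACE

Orientations are given as a unit quaternion [x, y, z, w].
In Python, from bench import r gives the robot as it stands.
- The arm moves only by the tool carry_out, never from a script. Its argument "moves" is a list of rows, each a list of 3 entries, a list of its own where there are three numbers: the closure, from -1 (fully open) to 1 (shut), then the shift along the tool's x, y, z in cm, then the turn, a rotation vector about the tool's x, y, z in rad. A call has 1 to 8 rows; each row shifts and turns the commanded pose from where the row before left it, along the tool's axes as they then stand; what a row does not reach is not made up. A row lasts 1/10 s, in which the tool goes at most 50 mm and 8.59 degrees, less where a joint would pass 70% of its speed; a pose out of reach is approached as far as the arm can. A call is refused whole if a number of a shift passes 5 or a number of a turn 0.15, either way. A call with a gripper value outside its range is refused whole. The fingers move at their own pace and stop on an object; "force" is the grip in N (left out, the last holds). Time passes only in rows, so rows that do not move let the fingers close. It gives the time, the measured TCP pose, the force and the opening at its end, in the units of the state.
- r.state(): the state, without advancing time (a new reading comes with each control period).
- r.read_camera(name): name is "side" or "top" or "wrist"; returns a dict with "frame" (480x640x3 uint8, red, green, blue), "range_z" (480x640 float32, m along the optical axis (not along the pixel's ray), 0 where there is no reading), "camera_matrix" (3x3 intrinsics, pixels), "distortion" ([k1, k2, p1, p2, k3] as OpenCV has them; the pictures are not rectified), "R" (3x3) and "t" (3): a world point X has camera coordinates R X + t; the wrist camera has in their place "hand_eye" (4x4, takes a point from camera to tool coordinates, whose origin is the TCP and whose axes are the flange's). Camera axes: x right, y down, z forward; pixel columns grow to the right and rows downward; lengths in m; the calibration is good to about 2 mm. A picture is of the moment at which its call begins: read the wrist's pose just before it.
- r.hand_in(): hands the job in, once; it reports no verdict.
Trained networks look in a picture, given as the dict that the camera call returned (one of the last four; its "shot" number tells which), for a name from the list of things; names that differ only in an ending like _2 or _b are one class to them, and where a whole thing is asked for, a point or a joint stands for the part that bears it (a point fixed in the world has none). Each returns a list of dicts, best first, with "conf" (0 to 1); they miss things now and then, are a little off and sometimes report something else, mostly with a low value. They report only what shows in the picture. A call takes as long as a camera call. They do not tell look-alikes from the thing itself.
- r.masks_of(picture, target): "mask" (480x640 bool, what is visible of it) and "xy" ([column, row] in pixels, amid what is visible of it).
The state is a dict: "t": time; "joint_positions": joint angles; "qd": joint speeds; "tau": joint torques, N m; "position": TCP position; "eef_rot": TCP orientation; "ft_force": force on the tool from outside, world axes, zero at the start; "wrist_torque": the same for the moment, N m; "gripper_width": finger opening in m.
Only numpy, scipy, OpenCV 4.12 (cv2) and the standard library are available. Lean on these libraries where they do the work, as an engineer would, in place of code of your own. Each camera call takes 0.05 s, during which the arm holds its last target. There are 200 camera calls.

TASK

Put the leftover hardware away: both white drawer knobs standing on their feet in the round dish, the closet-rod socket flange down in the square tray, and the bracket set in the small oblong box. The box is tight, so the steel angle bracket goes in first with its foot flat on the bottom and its leg upright, then the grey anchor block goes upright on the bracket's foot, beside the leg. Do not shift the jar, and leave everything released and at rest.

Things in the scene. Friction and masses are not known exactly. Their poses are not given: they have to be found in the camera images.
- knob_a: White porcelain drawer knob, mushroom shape, loose, about 60 g, standing on its foot. Foot 28 mm diameter x 4 mm, neck 16 mm, head 36 mm diameter with upright straight sides from 20 to 35 mm height, 42 mm tall in all. Origin at the centre of the foot's underside, z up. The two knobs are alike.
- knob_b: White porcelain drawer knob, mushroom shape, loose, about 60 g, standing on its foot. Foot 28 mm diameter x 4 mm, neck 16 mm, head 36 mm diameter with upright straight sides from 20 to 35 mm height, 42 mm tall in all. Origin at the centre of the foot's underside, z up. The two knobs are alike.
- elbow: L-shaped steel angle bracket, loose, about 150 g, resting on its foot with its leg upright. Foot 64 x 40 mm (x, y), 8 mm thick; the leg is a plate 8 mm thick (x), 40 mm wide (y), rising to 52 mm, at the -x end: it spans x = -32 to -24 mm. Origin at the centre of the foot's underside, z up; the bare part of the foot runs from x = -24 to +32 mm. Four dark dots mark screw holes.
- block: Grey plastic wall-anchor block for wire shelving, loose, about 60 g, standing upright: 38 x 38 mm, 44 mm tall, with an open slot 12 mm wide and 14 mm deep across the top along its x. Origin at the centre of its underside, z up (slot up).
- socket: Steel closet-rod socket, loose, about 100 g, lying flange down: round flange 64 mm diameter x 5 mm, and on it an open cup 46 mm outside diameter (wall 4 mm) that rises to 34 mm height. Origin at the centre of the flange's underside, z up.
- box: Small oblong wooden box, open at the top, fixed: outside 92 x 68 mm (x, y), 18 mm high, walls and floor 4 mm (inside 84 x 60 mm, floor 4 mm above the origin). Origin at the centre of its underside. The bracket may lie in it either way round along the box's x.
- dish: Round wooden dish, fixed: 132 mm across the rim, 14 mm high, flat floor about 112 mm across and 4 mm above the origin. Origin at the centre of its underside.
- tray: Square low wooden tray, open at the top, fixed: outside 108 x 108 mm, 12 mm high, walls and floor 4 mm (inside 100 x 100 mm, floor 4 mm above the origin). Origin at the centre of its underside.
- jar: Bystander: white closed jar with a grey cap, 56 mm diameter, 75 mm tall, standing between two of the organisers. Origin at the centre of its underside.
Things that resemble listed ones, but are neither listed nor needed, are in the scene too. What is shaped like the elbow but orange is not meant.

How it is judged:
On the way, in this order (a step that is already met when the one before it is completed fails the run):
1. the angle bracket lies foot-down in the oblong box (x of elbow in the frame of box between -0.016 and 0.016 m and y of elbow in the frame of box between -0.016 and 0.016 m and z of elbow in the frame of box between 0.001 and 0.008 m and angle between elbow's own z axis and vertical below 0.1 rad), for 0.2 s.
2. the anchor block stands on the bracket's foot in the box (all of step 1 and x of block in the frame of elbow between -0.012 and 0.03 m and y of block in the frame of elbow between -0.025 and 0.025 m and z of block in the frame of elbow between 0.005 and 0.012 m and angle between block's own z axis and vertical below 0.1 rad), for 0.2 s.
At the end, for the whole second after the job is handed in: Bracket level on the box floor, within 16 mm of its centre along each axis; block upright on the bracket's foot; socket flange down on the tray floor within 26 mm of centre along each axis; knobs upright on the dish floor within 48 mm of its centre (tilts under 0.1 rad, knobs 0.15); all at rest (all of step 2 and x of socket in the frame of tray between -0.026 and 0.026 m and y of socket in the frame of tray between -0.026 and 0.026 m and z of socket in the frame of tray between 0.001 and 0.008 m and angle between socket's own z axis and vertical below 0.1 rad and horizontal distance between each of knob_a, knob_b and dish below 0.048 m and z of knob_a in the frame of dish between 0.001 and 0.008 m and angle between each of knob_a, knob_b's own z axis and vertical below 0.15 rad and z of knob_b in the frame of dish between 0.001 and 0.008 m and linear speed of each of knob_a, knob_b, elbow, block, socket below 0.02 m/s and angular speed of each of knob_a, knob_b, elbow, block, socket below 0.3 rad/s); the robot touches nothing.
It fails at once if the jar is shifted by more than 25 mm (distance of jar from where it was at the start of the episode above 0.025 m).
It also fails if it takes over 122 s, if anything falls off the work surface, if the arm or the gripper's body presses on something with over 40 N, if the wrist force passes 120 N, or if a joint passes its speed limit or range.

## Working session

There is one attempt and no reset: what is moved stays moved. The work goes in short steps, Python scripts to look and compute and a tool call to move; the robot and the scene stay as the last step left them, time stands still between calls to the robot, and variables do not carry over. Pictures are saved under pics/ and viewed, on a budget of 14 in all, crops included, one or two more only if the job needs it, and the job is handed in when it is done.

Besides the shell and the picture viewer there is one more tool, called after "Call:" as name(argument=value, ...), one argument or row to a line, values as JSON. carry_out: Moves the arm, as the interface text tells. Its arguments: {"type":"object","properties":{"moves":{"type":"array"},"force":{"type":"number"}},"required":["moves"]}

```bash
ls; mkdir -p pics
cat > h.py <<'E'
import numpy as np, cv2
from bench import r
from scipy.spatial.transform import Rotation as Ro
def pts(p):
    "world xyz for every pixel (NaN where none), fixed cameras or wrist"
    K,d=np.array(p["camera_matrix"]),np.array(p["distortion"])
    z=p["range_z"]; h,w=z.shape
    uv=np.stack(np.meshgrid(np.arange(w),np.arange(h)),-1).reshape(-1,1,2).astype(float)
    n=cv2.undistortPoints(uv,K,d).reshape(h,w,2)
    c=np.dstack([n*z[...,None],z]).astype(float); c[z<=0]=np.nan
    if "R" in p: return (c-np.array(p["t"]))@np.array(p["R"])
    H=np.array(p["hand_eye"]); s=p["st"]
    return (c@H[:3,:3].T+H[:3,3])@Ro.from_quat(s["eef_rot"]).as_matrix().T+np.array(s["position"])
def cam(n):
    s=r.state(); p=r.read_camera(n); p["st"]=s; return p
def save(n,im): cv2.imwrite(f"pics/{n}.png",im[...,::-1])
E
python3 - <<'E'
from h import *
import pickle
print({k:np.round(v,3) for k,v in r.state().items()})
for n in("top","side"):
    p=cam(n); save(n+"0",p["frame"]); pickle.dump(p,open(n+".pkl","wb"))
    P=pts(p)
    for t in["knob_a","elbow","block","socket","box","dish","tray","jar"]:
        for m in r.masks_of(p,t)[:5]:
            q=P[m["mask"]]; q=q[~np.isnan(q[:,0])]
            print(n,t,round(m["conf"],2),np.round(m["xy"]),m["mask"].sum(),np.round(np.median(q,0),3),np.round(np.percentile(q,2,0),3),np.round(np.percentile(q,98,0),3))
E
```

```text
pics
{'t': np.float64(0.0), 'joint_positions': array([-1.244,  0.384,  0.044,  1.6  , -0.018,  1.161, -0.05 ]), 'qd': array([ 0.001, -0.002, -0.001,  0.001, -0.001,  0.   ,  0.001]), 'tau': array([-0.0000e+00, -4.3346e+01,  1.0250e+00, -2.4952e+01,  1.1000e-02,
        1.1000e-02,  0.0000e+00]), 'position': array([0.268, 0.591, 0.208]), 'eef_rot': array([ 0.211,  0.978, -0.001, -0.   ]), 'ft_force': array([ 0.462,  0.559, -0.317]), 'wrist_torque': array([-0.008, -0.027,  0.039]), 'gripper_width': np.float64(0.086)}
top knob_a 0.71 [163. 307.] 268 [0.342 0.292 0.039] [0.328 0.28  0.02 ] [0.358 0.309 0.044]
top knob_a 0.62 [309. 249.] 250 [0.458 0.007 0.039] [ 0.443 -0.008  0.025] [0.475 0.021 0.045]
top elbow 0.84 [523. 291.] 843 [ 0.385 -0.425  0.008] [ 0.352 -0.451 -0.   ] [ 0.414 -0.39   0.053]
top elbow 0.67 [474. 312.] 666 [ 0.338 -0.323  0.008] [ 0.318 -0.354 -0.001] [ 0.358 -0.29   0.054]
top elbow 0.56 [473. 356.] 838 [ 0.249 -0.33   0.008] [ 0.221 -0.357  0.001] [ 0.279 -0.294  0.053]
top block 0.9 [394. 264.] 453 [ 0.428 -0.163  0.041] [ 0.41  -0.181  0.001] [ 0.446 -0.145  
[... 1225 characters left out ...]
89  0.   ] [ 0.447 -0.149  0.044]
side block 0.17 [298. 210.] 338 [0.441 0.142 0.015] [ 0.416  0.127 -0.001] [0.468 0.178 0.032]
side socket 0.7 [296. 213.] 370 [0.44  0.143 0.016] [ 0.414  0.127 -0.   ] [0.468 0.179 0.033]
side box 0.86 [381. 229.] 740 [0.625 0.01  0.005] [ 0.574 -0.035 -0.002] [0.669 0.044 0.018]
side dish 0.61 [413. 330.] 2347 [ 0.521 -0.348  0.004] [ 0.461 -0.409 -0.001] [ 0.58  -0.291  0.015]
side tray 0.74 [307. 172.] 849 [0.524 0.338 0.002] [ 0.467  0.277 -0.003] [0.581 0.395 0.011]
side jar 0.95 [363. 181.] 539 [0.642 0.164 0.046] [0.622 0.152 0.002] [0.67  0.199 0.075]
side jar 0.36 [325. 338.] 798 [ 0.339 -0.312  0.008] [ 0.32  -0.358  0.001] [ 0.359 -0.298  0.051]
```

Run:
```python
from h import *
import pickle
p=pickle.load(open("top.pkl","rb")); s=pickle.load(open("side.pkl","rb"))
a=cv2.resize(p["frame"][230:400,420:570],None,fx=2.6,fy=2.6,interpolation=2)
b=cv2.resize(s["frame"][300:410,250:400],None,fx=2.6,fy=2.6,interpolation=2)
H=max(a.shape[0],b.shape[0]); 
im=np.zeros((H,a.shape[1]+b.shape[1],3),np.uint8); im[:a.shape[0],:a.shape[1]]=a; im[:b.shape[0],a.shape[1]:]=b
save("crop",im)
```

```text
(no output)
```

View pics/top0.png

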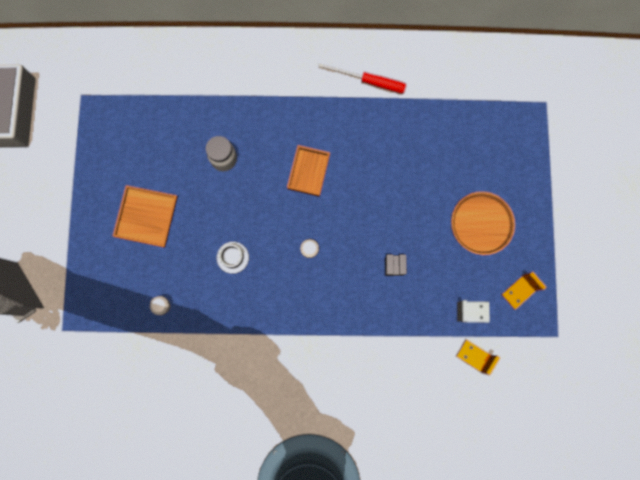

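View pics/crop.png

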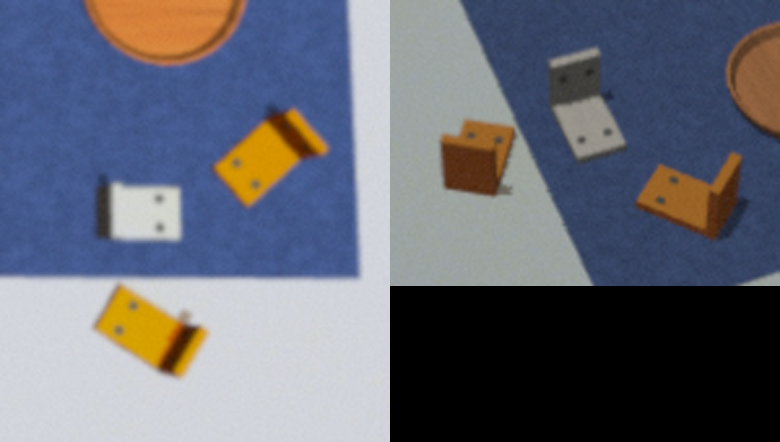

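```bash
cat >> h.py <<'E'
def rect(q):
    "centre, long size, short size, yaw(deg) of long side"
    (c,s,a)=cv2.minAreaRect((q[:,:2]*1000).astype(np.float32))
    if s[0]<s[1]: s=(s[1],s[0]); a+=90
    a=(a+90)%180-90
    return np.round(c,1),np.round(s,1),round(a,1)
def region(P,x,y,rad,z0,z1):
    q=P.reshape(-1,3); q=q[~np.isnan(q[:,0])]
    return q[(np.hypot(q[:,0]-x,q[:,1]-y)<rad)&(q[:,2]>z0)&(q[:,2]<z1)]
def go(x,y,z,yaw=None):
    "remaining move in tool axes: cm, and turn about tool z (rad)"
    s=r.state(); R=Ro.from_quat(s["eef_rot"]).as_matrix()
    d=R.T@(np.array([x,y,z])-s["position"])*100
    out=[np.round(d,2)]
    a=np.degrees(np.arctan2(R[1,1],R[0,1])); out.append(("yaw y-axis",round(a,1),"tilt",np.round(R[:2,2],3)))
    if yaw is not None: out.append(("turn",round(-np.radians((yaw-a+90)%180-90),3)))
    print(*out)
E
python3 - <<'E'
from h import *
import pickle
P=pts(pickle.load(open("top.pkl","rb"))); S=pts(pickle.load(open("side.pkl","rb")))
for n,x,y,rad,z0,z1 in[("elbow leg",.338,-.32,.06,.045,.06),("elbow foot",.338,-.323,.045,.005,.012),("block",.428,-.163,.04,.035,.05),("box rim",.622,.011,.08,.013,.025),("tray rim",.525,.342,.095,.008,.02),("dish rim",.52,-.349,.09,.01,.02),("sock",.442,.159,.05,.028,.04),("knobA",.342,.292,.03,.03,.05),("knobB",.458,.007,.03,.03,.05),("jar",.64,.18,.05,.06,.09)]:
    for nm,p in(("top",P),("side",S)):
        q=region(p,x,y,rad,z0,z1); print(n,nm,len(q),*rect(q),np.round(np.median(q[:,2]),3))
go(.338,-.32,.2,90)
E
```

```text
elbow leg top 98 [ 338.3 -294.3] [38.8  9.2] -2.0 0.051
elbow leg side 95 [ 338.7 -298.5] [40.3 12.7] -1.8 0.049
elbow foot top 404 [ 338.2 -325.4] [71.8 67.8] -89.7 0.008
elbow foot side 394 [ 339.4 -328.4] [64.7 41.5] 89.7 0.007
block top 270 [ 428.2 -163.5] [37.6 37. ] -89.8 0.043
block side 200 [ 428.6 -168.3] [41.6 39.8] -89.0 0.041
box rim top 329 [623.6  10.6] [94.4 68.5] -12.7 0.017
box rim side 174 [623.2   6.2] [94.3 75. ] -12.8 0.016
tray rim top 476 [528.  353.8] [135.6 109. ] 78.9 0.011
tray rim side 130 [523.4 332.4] [119.  108.5] 79.6 0.009
dish rim top 454 [ 520.1 -346.9] [131.7 129.2] -3.1 0.013
dish rim side 337 [ 518.5 -350.4] [130.6 129.5] 80.6 0.012
sock top 144 [443.  159.9] [44.3 42.6] -8.6 0.033
sock side 72 [442.1 154.5] [49.  43.4] 53.4 0.031
knobA top 249 [343.2 295.3] [33.7 33.2] 55.2 0.039
knobA side 83 [343.7 288.6] [35.2 33.4] 9.3 0.037
knobB top 255 [459.    5.8] [33.9 33.8] -46.0 0.039
knobB side 111 [457.9  -1.4] [36.9 32.3] 67.2 0.038
jar top 514 [648.3 185.3] [49.  48.1] 89.0 0.074
jar side 196 [648.2 180.6] [53.2 49.5] -88.2 0.072
[-43.98 -80.23   0.9 ] ('yaw y-axis', np.float64(65.7), 'tilt', array([-0.,  0.])) ('turn', np.float64(-0.425))
```

Call:
carry_out(
  moves=[
    [-1,[-3.8,-2.28,0],[0,0,0]],
    [-1,[-3.8,-2.28,0],[0,0,0]],
    [-1,[-3.8,-2.28,0],[0,0,0]],
    [-1,[-3.8,-2.28,0],[0,0,0]],
    [-1,[-3.8,-2.28,0],[0,0,0]],
    [-1,[-3.8,-2.28,0],[0,0,0]],
    [-1,[-3.8,-2.28,0],[0,0,0]],
    [-1,[-3.8,-2.28,0],[0,0,0]],
  ],
  force=50,
)

```text
t: 1.7
position: [0.4706, 0.2993, 0.2093]
eef_rot: [0.211, 0.978, 0.0, 0.0]
ft_force: [0.2, 0.7, 0.0]
gripper_width: 0.0855
```

Call:
carry_out(
  moves=[
    [-1,[-2.06,-4.5,0],[0,0,0]],
    [-1,[-2.06,-4.5,0],[0,0,0]],
    [-1,[-2.06,-4.5,0],[0,0,0]],
    [-1,[-2.06,-4.5,0],[0,0,0]],
    [-1,[-2.06,-4.5,0],[0,0,0]],
    [-1,[-2.06,-4.5,0],[0,0,0]],
    [-1,[-2.06,-4.5,0],[0,0,0]],
    [-1,[-2.06,-4.5,0],[0,0,0]],
  ],
)

```text
t: 2.5
position: [0.4714, -0.0971, 0.2095]
eef_rot: [0.211, 0.978, 0.0, 0.001]
ft_force: [1.2, -0.1, -0.5]
gripper_width: 0.0859
```

Call:
carry_out(
  moves=[
    [-1,[0.67,-3.87,0],[0,0,0]],
    [-1,[0.67,-3.87,0],[0,0,0]],
    [-1,[0.67,-3.87,0],[0,0,0]],
    [-1,[0.67,-3.87,0],[0,0,0]],
    [-1,[0.67,-3.87,0],[0,0,0]],
    [-1,[0,0,0],[0,0,-0.14]],
    [-1,[0,0,0],[0,0,-0.14]],
    [-1,[0,0,0],[0,0,-0.12]],
  ],
)

```text
t: 3.3
position: [0.361, -0.2581, 0.2092]
eef_rot: [0.011, 1.0, 0.0, 0.0]
ft_force: [-0.5, 0.4, 0.2]
gripper_width: 0.0854
```

Run:
```python
from h import *
go(.338,-.295,.2,88)
p=cam("wrist"); save("w1",p["frame"])
P=pts(p)
print(np.round(p["hand_eye"],3))
for n,x,y,rad,z0,z1 in[("leg",.338,-.295,.03,.045,.06),("foot",.338,-.335,.03,.005,.012)]:
    q=region(P,x,y,rad,z0,z1); print(n,len(q),*(rect(q) if len(q)>5 else []))
```

```text
[ 2.22 -3.73  0.92] ('yaw y-axis', np.float64(88.8), 'tilt', array([0.001, 0.   ])) ('turn', np.float64(0.014))
[[-0.    -0.954 -0.301  0.078]
 [ 1.     0.    -0.     0.   ]
 [ 0.    -0.301  0.954 -0.165]
 [ 0.     0.     0.     1.   ]]
leg 535 [ 338.8 -295.9] [40.4  8.4] 0.6
foot 2232 [ 338.8 -331. ] [50.1 39.8] -89.1
```

Call:
carry_out(
  moves=[
    [-1,[2.16,-3.74,0],[0,0,-0.033]],
    [-1,[0,0,4.5],[0,0,0]],
    [-1,[0,0,4.5],[0,0,0]],
    [-1,[0,0,4.5],[0,0,0]],
    [-1,[0,0,2],[0,0,0]],
    [-1,[0,0,2],[0,0,0]],
    [-1,[0,0,0],[0,0,0]],
  ],
)

```text
t: 4.05
position: [0.3366, -0.293, 0.0318]
eef_rot: [-0.003, 1.0, 0.001, -0.003]
ft_force: [0.1, 0.6, 0.7]
gripper_width: 0.0856
```

Run:
```python
from h import *
go(.3388,-.2959,.034,90.7)
```

```text
[-0.22 -0.29 -0.22] ('yaw y-axis', np.float64(90.4), 'tilt', array([-0.006,  0.002])) ('turn', np.float64(-0.005))
```

Call:
carry_out(
  moves=[
    [-1,[-0.22,-0.29,-0.2],[0,0,0]],
    [-1,[0,0,0],[0,0,0]],
    [1,[0,0,0],[0,0,0]],
    [1,[0,0,0],[0,0,0]],
    [1,[0,0,0],[0,0,0]],
    [1,[0,0,0],[0,0,0]],
    [1,[0,0,0],[0,0,0]],
    [1,[0,0,0],[0,0,0]],
  ],
)

```text
t: 4.85
position: [0.3409, -0.2973, 0.036]
eef_rot: [-0.004, 1.0, 0.0, -0.0]
ft_force: [0.1, -0.0, -0.1]
gripper_width: 0.0002
```

Call:
carry_out(
  moves=[
    [1,[0,0,0],[0,0,0]],
    [1,[0,0,0],[0,0,0]],
    [1,[0,0,-2],[0,0,0]],
    [1,[0,0,-4],[0,0,0]],
    [1,[0,0,-4],[0,0,0]],
    [1,[0,0,-3],[0,0,0]],
    [1,[0,0,0],[0,0,0]],
  ],
)

```text
t: 5.55
position: [0.3441, -0.2997, 0.17]
eef_rot: [-0.004, 1.0, -0.001, 0.005]
ft_force: [0.5, -0.2, 0.3]
gripper_width: -0.0
```

Run:
```python
from h import *
go(.45,-.15,.16,0)
p=cam("wrist"); save("w2",p["frame"])
```

```text
[-10.7   14.88   1.07] ('yaw y-axis', np.float64(90.5), 'tilt', array([ 0.01 , -0.003])) ('turn', np.float64(-1.563))
```

View pics/w2.png

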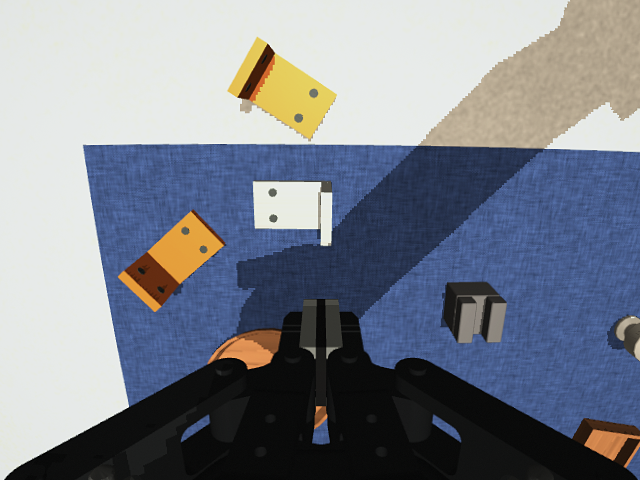

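Run:
```python
from h import *
for n in("wrist","top"):
    p=cam(n); P=pts(p)
    for m,x,y,rad,z0,z1 in[("leg",.338,-.295,.04,.042,.06),("foot",.338,-.335,.03,.005,.012)]:
        q=region(P,x,y,rad,z0,z1); print(n,m,len(q),*(rect(q) if len(q)>5 else []),np.round(np.percentile(q[:,2],95),4))
go(.3388,-.2959,.2,90.7); print(r.state()["joint_positions"],r.state()["gripper_width"])
```

```text
wrist leg 611 [ 338.8 -295.9] [40.5  7.9] -1.0 0.0528
wrist foot 2799 [ 338.7 -330.8] [51.1 40.5] 89.8 0.0089
top leg 57 [ 338.3 -294.1] [38.6  8.3] -1.8 0.0538
top foot 168 [ 324.2 -333.9] [47.5 23.9] -89.7 0.0105
[ 0.17  0.09 -3.47] ('yaw y-axis', np.float64(90.5), 'tilt', array([-0.001,  0.001])) ('turn', np.float64(-0.004))
[-0.24824252  0.04351617  0.90853839  2.13220832 -0.04166448  0.98426422
  2.26221655] -0.00010238765585881721
```

Call:
carry_out(
  moves=[
    [-1,[0.17,0.09,0],[0,0,0]],
    [-1,[0,0,0],[0,0,0]],
    [-1,[0,0,0],[0,0,0]],
    [-1,[0,0,4],[0,0,0]],
    [-1,[0,0,4],[0,0,0]],
    [-1,[0,0,4],[0,0,0]],
    [-1,[0,0,1.2],[0,0,0]],
    [-1,[0,0,0],[0,0,0]],
  ],
)

```text
t: 6.5
position: [0.3365, -0.2952, 0.0314]
eef_rot: [-0.004, 1.0, 0.001, -0.004]
ft_force: [-0.7, -0.2, -0.5]
gripper_width: 0.0857
```

Run:
```python
from h import *
go(.3388,-.2959,.034,90.2)
p=cam("wrist"); s=cam("side")
im=np.zeros((480,800,3),np.uint8); im[:360,:480]=cv2.resize(p["frame"],(480,360)); im[:360,480:]=cv2.resize(s["frame"][250:430,240:400],(320,360))
save("w3",im)
```

```text
[-0.23 -0.07 -0.27] ('yaw y-axis', np.float64(90.5), 'tilt', array([-0.007,  0.002])) ('turn', np.float64(0.004))
```

View pics/w3.png

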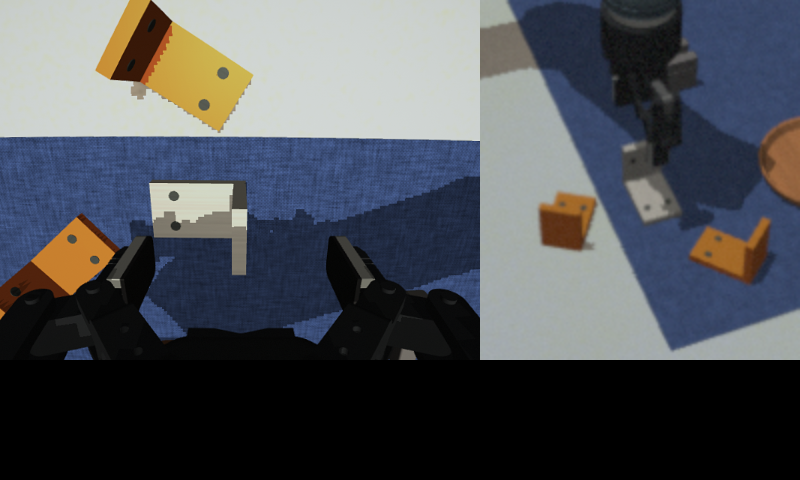

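Run:
```python
from h import *
p=cam("wrist"); P=pts(p); s=p["st"]
T=(P-np.array(s["position"]))@Ro.from_quat(s["eef_rot"]).as_matrix()
print(p["camera_matrix"],p["distortion"])
for v in range(300,480,15):
    print(v,[tuple(np.round(T[v,u]*1000).tolist()) if T[v,u,2]==T[v,u,2] else None for u in (160,175,190,320,440,460,480)])
m=(np.nan_to_num(T[...,2],nan=9)<.02); print(np.nanpercentile(T[m],[0,5,50,95,100],axis=0).round(3))
q=(P[m][:,2]>.04)
```

```text
[[400.26697629   0.         320.53731691]
 [  0.         400.26697629 242.58810633]
 [  0.           0.           1.        ]] [-0.07040716  0.          0.          0.          0.        ]
300 [(-19.0, -89.0, 34.0), (-18.0, -80.0, 33.0), (-18.0, -72.0, 34.0), (7.0, -0.0, -18.0), (-19.0, 66.0, 35.0), (-18.0, 77.0, 34.0), (-19.0, 89.0, 34.0)]
315 [(-27.0, -90.0, 33.0), (-27.0, -81.0, 33.0), (12.0, -46.0, -40.0), (-0.0, -0.0, -17.0), (10.0, 43.0, -38.0), (12.0, 49.0, -41.0), (-27.0, 89.0, 34.0)]
330 [(-34.0, -88.0, 28.0), (11.0, -48.0, -50.0), (12.0, -42.0, -50.0), (-7.0, -0.0, -18.0), (5.0, 43.0, -39.0), (11.0, 46.0, -50.0), (-37.0, 91.0, 34.0)]
345 [(12.0, -49.0, -60.0), (12.0, -44.0, -60.0), (7.0, -42.0, -52.0), (-15.0, -0.0, -17.0), (1.0, 43.0, -41.0), (11.0, 43.0, -59.0), (11.0, 49.0, -59.0)]
360 [(12.0, -46.0, -68.0), (10.0, -43.0, -65.0), (2.0, -42.0, -54.0), (-56.0, -0.0, 34.0), (-4.0, 43.0, -43.0), (7.0, 43.0, -60.0), (11.0, 46.0, -66.0)]
375 [(10.0, -44.0, -72.0), (6.0, -42.0, -67.0), (-3.0, -43.0, -54.0), (-66.0, -0.0, 33.0), (-9.0, 42.0, -46.0), (2.0, 43.0, -62.0), (10.0, 44
[... 379 characters left out ...]
1.0, 34.0), (-99.0, -0.0, 34.0), (-100.0, 74.0, 34.0), (18.0, 29.0, -98.0), (18.0, 34.0, -98.0)]
435 [(18.0, -31.0, -103.0), (18.0, -29.0, -103.0), (18.0, -26.0, -103.0), (-112.0, -0.0, 34.0), (-112.0, 75.0, 33.0), (17.0, 28.0, -102.0), (17.0, 32.0, -102.0)]
450 [(17.0, -31.0, -105.0), (18.0, -27.0, -106.0), (18.0, -25.0, -106.0), (11.0, 0.0, -99.0), (17.0, 23.0, -105.0), (18.0, 27.0, -106.0), (17.0, 31.0, -106.0)]
465 [(18.0, -29.0, -110.0), (17.0, -26.0, -109.0), (18.0, -24.0, -110.0), (12.0, 0.0, -104.0), (18.0, 22.0, -109.0), (17.0, 26.0, -109.0), (17.0, 30.0, -109.0)]
[[-0.117 -0.157 -0.115]
 [-0.02  -0.07  -0.109]
 [ 0.012 -0.015 -0.089]
 [ 0.101  0.065  0.002]
 [ 0.119  0.143  0.02 ]]
```

Call:
carry_out(
  moves=[
    [-1,[-0.23,-0.07,1.5],[0,0,0]],
    [-1,[0,0,1.7],[0,0,0]],
    [-1,[0,0,0],[0,0,0]],
    [1,[0,0,0],[0,0,0]],
    [1,[0,0,0],[0,0,0]],
    [1,[0,0,0],[0,0,0]],
    [1,[0,0,0],[0,0,0]],
    [1,[0,0,0],[0,0,0]],
  ],
)

```text
t: 7.45
position: [0.3418, -0.2973, 0.0023]
eef_rot: [-0.004, 1.0, -0.0, 0.0]
ft_force: [-0.6, 0.3, 0.2]
gripper_width: 0.0123
```

Run:
```python
from h import *
go(.3388,-.2959,-.003,90.2);print(r.state()["ft_force"])
```

```text
[0.3  0.14 0.53] ('yaw y-axis', np.float64(90.5), 'tilt', array([ 0.001, -0.   ])) ('turn', np.float64(0.005))
[-0.63787726  0.30241118  0.15465438]
```

Call:
carry_out(
  moves=[
    [1,[0,0,0],[0,0,0]],
    [1,[0,0,0],[0,0,0]],
    [1,[0,0,-2],[0,0,0]],
    [1,[0,0,-3],[0,0,0]],
    [1,[0,0,-3],[0,0,0]],
    [1,[0,0,-3],[0,0,0]],
    [1,[0,0,-2],[0,0,0]],
    [1,[0,0,0],[0,0,0]],
  ],
)

```text
t: 8.25
position: [0.3435, -0.2983, 0.134]
eef_rot: [-0.004, 1.0, -0.001, 0.003]
ft_force: [-0.1, -1.0, -1.4]
gripper_width: 0.007
```

Run:
```python
from h import *
go(.58,-.02,.14,167.5)
p=cam("wrist"); P=pts(p); s=p["st"]; print(s["ft_force"],s["gripper_width"])
T=(P-np.array(s["position"]))@Ro.from_quat(s["eef_rot"]).as_matrix()
m=np.array(p["frame"]); 
g=(m.min(2)>120)&(T[...,2]<.06)&(T[...,2]>-.06)&(np.abs(T[...,1])<.08)
print(g.sum()); q=T[g]
# foot: lower plane z
f=q[(q[:,1]<-.006)]; print(np.percentile(f,[2,50,98],axis=0).round(4)); print(rect(f))
save("w4",p["frame"])
```

```text
[-23.89  27.63  -0.5 ] ('yaw y-axis', np.float64(90.5), 'tilt', array([ 0.006, -0.001])) ('turn', np.float64(-1.344))
[-0.05941743 -0.99771169 -1.40721859] 0.0070294013358276845
9747
[[-0.0137 -0.0588 -0.0066]
 [ 0.0074 -0.0332 -0.0054]
 [ 0.022  -0.0074 -0.0042]]
(array([  2.8, -33.1]), array([54.2, 40. ]), 89.9)
```

View pics/w4.png

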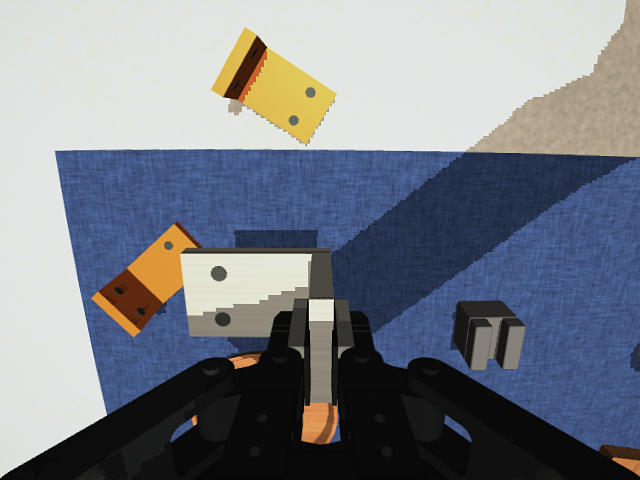

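Call:
carry_out(
  moves=[
    [1,[-3,3.7,0],[0,0,0]],
    [1,[-3,3.7,0],[0,0,0]],
    [1,[-3,3.7,0],[0,0,0]],
    [1,[-3,3.7,0],[0,0,0]],
    [1,[-3,3.7,0],[0,0,0]],
    [1,[-3,3.7,0],[0,0,0]],
    [1,[-3,3.7,0],[0,0,0]],
    [1,[-3,3.7,0],[0,0,0]],
  ],
)

```text
t: 9.1
position: [0.5781, 0.0025, 0.1288]
eef_rot: [-0.004, 1.0, -0.0, -0.002]
ft_force: [0.3, -1.4, -1.0]
gripper_width: 0.0071
```

Call:
carry_out(
  moves=[
    [1,[0,0,0],[0,0,-0.149]],
    [1,[0,0,0],[0,0,-0.149]],
    [1,[0,0,0],[0,0,-0.149]],
    [1,[0,0,0],[0,0,-0.149]],
    [1,[0,0,0],[0,0,-0.149]],
    [1,[0,0,0],[0,0,-0.149]],
    [1,[0,0,0],[0,0,-0.149]],
    [1,[0,0,0],[0,0,-0.149]],
  ],
)

```text
t: 9.9
position: [0.5768, 0.0008, 0.1284]
eef_rot: [-0.565, 0.825, 0.002, -0.003]
ft_force: [-0.1, 0.3, -1.7]
gripper_width: 0.007
```

Call:
carry_out(
  moves=[
    [1,[0,0,0],[0,0,-0.148]],
    [1,[0,0,0],[0,0,0]],
    [1,[0,0,0],[0,0,0]],
  ],
)

```text
t: 10.2
position: [0.5755, -0.0009, 0.1257]
eef_rot: [-0.594, 0.804, 0.004, -0.005]
ft_force: [-0.1, 0.0, -0.5]
gripper_width: 0.0068
```

Run:
```python
from h import *
go(.597,.0195,.10,167.3)
p=cam("wrist"); P=pts(p); s=p["st"]; save("w5",p["frame"])
q=region(P,.6236,.0106,.08,.012,.023); print(len(q),rect(q))
q=region(P,.6236,.0106,.05,.001,.007); print(len(q),rect(q))
T=(P-np.array(s["position"]))@Ro.from_quat(s["eef_rot"]).as_matrix()
g=(np.abs(T[...,2])<.02)&(T[...,1]<-.006)&(T[...,1]>-.08)&(np.abs(T[...,0])<.035)&(p["frame"].min(2)>70)
f=T[g]; print(len(f),rect(f),np.linalg.lstsq(np.c_[f[:,:2],np.ones(len(f))],f[:,2],rcond=None)[0])
```

```text
[-2.59 -1.49  2.54] ('yaw y-axis', np.float64(162.9), 'tilt', array([-0.014,  0.001])) ('turn', np.float64(-0.077))
1292 (array([618.3, -11.3]), array([92.3, 26.5]), -12.8)
3202 (array([612.7, -16.2]), array([91.9, 41.2]), -17.7)
8762 (array([  1.8, -33.1]), array([53.9, 41.3]), -89.4) [-0.00086091 -0.0020094  -0.00536324]
```

View pics/w5.png

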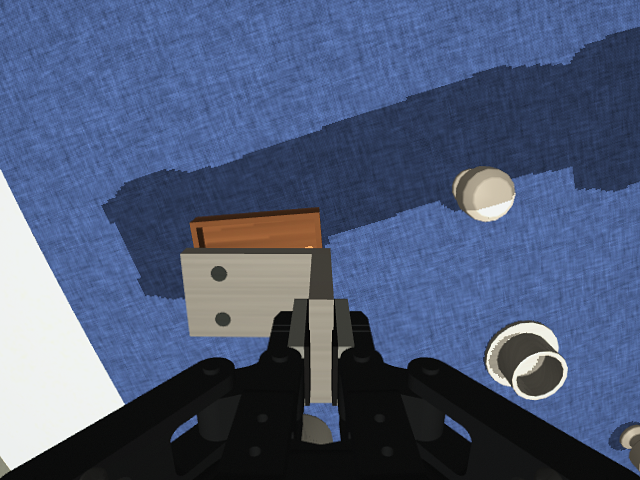

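Call:
carry_out(
  moves=[
    [1,[-2.4,-1.5,0],[0,0,-0.077]],
    [1,[0,0,3],[0,0,0]],
    [1,[0,0,3],[0,0,0]],
    [1,[0,0,0],[0,0,0]],
    [1,[0,0,0],[0,0,0]],
  ],
)

```text
t: 10.75
position: [0.597, 0.0183, 0.067]
eef_rot: [-0.626, 0.78, 0.003, -0.005]
ft_force: [0.5, -0.4, -0.8]
gripper_width: 0.0073
```

Run:
```python
from h import *
go(.5964,.0179,.0085,167.2)
```

```text
[ 0.03 -0.01  5.85] ('yaw y-axis', np.float64(167.4), 'tilt', array([-0.012, -0.002])) ('turn', np.float64(0.004))
```

Call:
carry_out(
  moves=[
    [1,[0,0,2.5],[0.011,-0.004,0]],
    [1,[0,0,2],[0,0,0]],
    [1,[0,0,0],[0,0,0]],
    [1,[0,0,0],[0,0,0]],
  ],
)

```text
t: 11.15
position: [0.5989, 0.0187, 0.0243]
eef_rot: [-0.626, 0.78, -0.001, 0.002]
ft_force: [-0.3, -0.5, -0.9]
gripper_width: 0.007
```

Run:
```python
from h import *
go(.5964,.0179,.0066,167.2)
```

```text
[0.14 0.24 1.77] ('yaw y-axis', np.float64(167.5), 'tilt', array([0.004, 0.001])) ('turn', np.float64(0.005))
```

Call:
carry_out(
  moves=[
    [1,[0.14,0.24,0.9],[0,0,0]],
    [1,[0,0,0.6],[0,0,0]],
    [1,[0,0,0],[0,0,0]],
    [1,[0,0,0],[0,0,0]],
  ],
)

```text
t: 11.55
position: [0.595, 0.018, 0.0078]
eef_rot: [-0.626, 0.78, 0.0, 0.001]
ft_force: [0.3, -0.1, -2.2]
gripper_width: 0.0068
```

Run:
```python
from h import *
go(.5964,.0179,.0066,167.2)
```

```text
[-0.02 -0.14  0.12] ('yaw y-axis', np.float64(167.5), 'tilt', array([0.002, 0.002])) ('turn', np.float64(0.005))
```

Call:
carry_out(
  moves=[
    [1,[0,0,0.15],[0,0,0]],
    [1,[0,0,0],[0,0,0]],
    [-1,[0,0,0],[0,0,0]],
    [-1,[0,0,0],[0,0,0]],
    [-1,[0,0,0],[0,0,0]],
    [-1,[0,0,0],[0,0,0]],
    [-1,[0,0,-2],[0,0,0]],
    [-1,[0,0,-3],[0,0,0]],
  ],
)

```text
t: 12.35
position: [0.5925, 0.0179, 0.0546]
eef_rot: [-0.626, 0.78, 0.002, -0.001]
ft_force: [0.3, -0.4, 0.2]
gripper_width: 0.0852
```

Call:
carry_out(
  moves=[
    [-1,[0,0,-4],[0,0,0]],
    [-1,[0,0,-4],[0,0,0]],
    [-1,[0,0,0],[0,0,0]],
    [-1,[0,0,0],[0,0,0]],
  ],
)

```text
t: 12.75
position: [0.5959, 0.018, 0.138]
eef_rot: [-0.626, 0.78, -0.001, 0.003]
ft_force: [-0.3, 0.3, -0.7]
gripper_width: 0.0854
```

Run:
```python
from h import *
go(.428,-.1635,.14,90)
for n in("wrist","top"):
    p=cam(n); P=pts(p)
    for m,x,y,rad,z0,z1 in[("leg",.596,.018,.04,.048,.065),("foot",.623,.01,.035,.009,.0155),("rim",.6236,.01,.07,.0155,.023)]:
        q=region(P,x,y,rad,z0,z1); print(n,m,len(q),*(rect(q) if len(q)>5 else []),np.round(np.median(q[:,2]),4))
```

```text
[21.36 12.46 -0.33] ('yaw y-axis', np.float64(167.5), 'tilt', array([0.005, 0.002])) ('turn', np.float64(1.352))
wrist leg 737 [594.   16.1] [39.9  7.3] 77.6 0.0558
wrist foot 3974 [624.5   7.5] [66. 58.] 72.6 0.0117
wrist rim 2359 [623.    9.3] [92.4 68.7] -12.8 0.0176
top leg 0 nan
top foot 0 nan
top rim 0 nan
  return _methods._mean(a, axis=axis, dtype=dtype,
  ret = ret.dtype.type(ret / rcount)
```

Call:
carry_out(
  moves=[
    [-1,[3.5,2.05,0],[0,0,0]],
    [-1,[3.5,2.05,0],[0,0,0]],
    [-1,[3.5,2.05,0],[0,0,0]],
    [-1,[3.5,2.05,0],[0,0,0]],
    [-1,[3.5,2.05,0],[0,0,0]],
    [-1,[3.5,2.05,0],[0,0,0]],
    [-1,[0,0,0],[0,0,0.149]],
    [-1,[0,0,0],[0,0,0.149]],
  ],
)

```text
t: 13.65
position: [0.4668, -0.1192, 0.1299]
eef_rot: [-0.497, 0.868, 0.007, -0.002]
ft_force: [0.9, 0.6, 0.8]
gripper_width: 0.0854
```

Call:
carry_out(
  moves=[
    [-1,[0,0,0],[0,0,0.149]],
    [-1,[0,0,0],[0,0,0.149]],
    [-1,[0,0,0],[0,0,0.149]],
    [-1,[0,0,0],[0,0,0.149]],
    [-1,[0,0,0],[0,0,0.149]],
    [-1,[0,0,0],[0,0,0.149]],
    [-1,[0,0,0],[0,0,0.149]],
    [-1,[0,0,0],[0,0,0]],
  ],
)

```text
t: 14.45
position: [0.4684, -0.1157, 0.1303]
eef_rot: [-0.005, 1.0, 0.004, -0.006]
ft_force: [-0.9, 0.1, 0.2]
gripper_width: 0.0856
```

Run:
```python
from h import *
p=cam("wrist"); P=pts(p)
q=region(P,.428,-.1635,.04,.036,.05); c=rect(q); print(len(q),c,np.median(q[:,2]))
go(c[0][0]/1000,c[0][1]/1000,-.012,90)
```

```text
2598 (array([ 428.5, -165.4]), array([38.1, 37.4]), -89.4) 0.0436219702285097
[ 3.92 -5.03 14.25] ('yaw y-axis', np.float64(90.8), 'tilt', array([-0.011,  0.008])) ('turn', np.float64(0.014))
```

Call:
carry_out(
  moves=[
    [-1,[2,-2.5,0],[0,0,0.013]],
    [-1,[1.92,-2.5,0],[0,0,0]],
    [-1,[0,0,3.5],[0,0,0]],
    [-1,[0,0,3.5],[0,0,0]],
    [-1,[0,0,3],[0,0,0]],
    [-1,[0,0,0],[0,0,0]],
    [-1,[0,0,0],[0,0,0]],
  ],
)

```text
t: 15.2
position: [0.4295, -0.165, 0.0315]
eef_rot: [0.0, 1.0, 0.004, -0.005]
ft_force: [0.3, 0.5, 0.4]
gripper_width: 0.0852
```

Run:
```python
from h import *
go(.4285,-.1654,-.013,90.3)
```

```text
[ 0.06 -0.08  4.45] ('yaw y-axis', np.float64(90.0), 'tilt', array([-0.01 ,  0.009])) ('turn', np.float64(-0.006))
```

Call:
carry_out(
  moves=[
    [-1,[0,0,2.4],[0.009,-0.01,0]],
    [-1,[0,0,2],[0,0,0]],
    [-1,[0,0,0],[0,0,0]],
    [1,[0,0,0],[0,0,0]],
    [1,[0,0,0],[0,0,0]],
    [1,[0,0,0],[0,0,0]],
    [1,[0,0,0],[0,0,0]],
    [1,[0,0,0],[0,0,0]],
  ],
  force=40,
)

```text
t: 16.0
position: [0.4315, -0.1661, -0.0106]
eef_rot: [0.001, 1.0, -0.002, 0.002]
ft_force: [0.2, -0.5, 6.2]
gripper_width: 0.0377
```

Call:
carry_out(
  moves=[
    [1,[0,0,0],[0,0,0]],
    [1,[0,0,-2],[0,0,0]],
    [1,[0,0,-3],[0,0,0]],
    [1,[0,0,-4],[0,0,0]],
    [1,[0,0,-4],[0,0,0]],
    [1,[0,0,-1],[0,0,0]],
    [1,[0,0,0],[0,0,0]],
    [1,[0,0,0],[0,0,0]],
  ],
)

```text
t: 16.8
position: [0.4285, -0.1651, 0.127]
eef_rot: [0.001, 1.0, -0.001, 0.0]
ft_force: [-0.4, 0.2, -1.0]
gripper_width: 0.0374
```

Run:
```python
from h import *
p=cam("wrist"); P=pts(p); s=p["st"]; print(s["position"],s["gripper_width"])
T=(P-np.array(s["position"]))@Ro.from_quat(s["eef_rot"]).as_matrix()
g=(T[...,2]<.03)&(T[...,2]>-.06)&(np.abs(T[...,1])<.0185)&(np.abs(T[...,0])<.03)
f=T[g]; print(len(f),np.percentile(f,[1,50,99],axis=0).round(4))
top=f[f[:,2]<np.percentile(f[:,2],2)+.02]
h,e=np.histogram(f[:,2],40); print(np.round(e[:-1][h>60],3),h[h>60])
go(.628,.0085,.1,77.6)
save("w6",p["frame"])
```

```text
[ 0.4284887  -0.165125    0.12696218] 0.03743404400057699
15569 [[-0.0157 -0.0183 -0.0556]
 [ 0.0109 -0.0003 -0.0528]
 [ 0.0216  0.0181 -0.0138]]
[-0.056 -0.055 -0.054 -0.052 -0.051 -0.05  -0.049 -0.047 -0.046 -0.045
 -0.044 -0.042 -0.041 -0.04  -0.039 -0.037 -0.036 -0.035 -0.034 -0.032
 -0.031 -0.03  -0.029 -0.027 -0.026 -0.025 -0.024 -0.022 -0.021 -0.02
 -0.019 -0.017 -0.016 -0.015 -0.014] [1024 5595 1239  200  173  173  133  163  163  190  166  265 2374  922
  177  158  154  143  151  142  126  147  132  128  125  115  128  104
  110  118  107  118   83  125   91]
[-19.96  17.39   2.6 ] ('yaw y-axis', np.float64(89.8), 'tilt', array([-0.001, -0.001])) ('turn', np.float64(0.214))
```

View pics/w6.png

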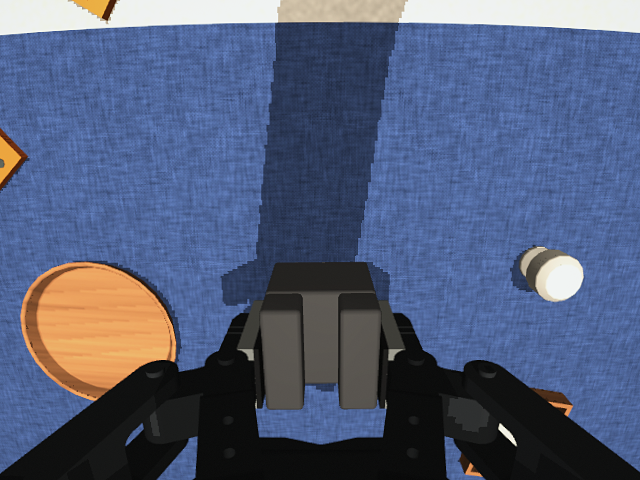

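Call:
carry_out(
  moves=[
    [1,[-3.37,2.88,0],[0,0,0]],
    [1,[-3.37,2.88,0],[0,0,0]],
    [1,[-3.37,2.88,0],[0,0,0]],
    [1,[-3.37,2.88,0],[0,0,0]],
    [1,[-3.37,2.88,0],[0,0,0]],
    [1,[-3.37,2.88,0],[0,0,0]],
    [1,[0,0,0],[0,0,0.107]],
    [1,[0,0,0],[0,0,0.107]],
  ],
)

```text
t: 17.65
position: [0.6312, 0.0099, 0.1244]
eef_rot: [0.108, 0.994, 0.0, -0.002]
ft_force: [-0.2, 0.3, -1.3]
gripper_width: 0.0376
```

Call:
carry_out(
  moves=[
    [1,[0,0,2],[0,0,0]],
    [1,[0,0,2],[0,0,0]],
    [1,[0,0,0],[0,0,0]],
    [1,[0,0,0],[0,0,0]],
  ],
)

```text
t: 18.05
position: [0.6307, 0.007, 0.0857]
eef_rot: [0.108, 0.994, -0.001, -0.001]
ft_force: [-0.6, 0.2, -0.7]
gripper_width: 0.0376
```

Run:
```python
from h import *
go(.6305,.0081,.002,77.6)
```

```text
[0.02 0.12 8.37] ('yaw y-axis', np.float64(77.6), 'tilt', array([-0.002, -0.002])) ('turn', np.float64(0.0))
```

Call:
carry_out(
  moves=[
    [1,[0,0.1,2.5],[0,0,0]],
    [1,[0,0,2.5],[0,0,0]],
    [1,[0,0,2],[0,0,0]],
    [1,[0,0,0],[0,0,0]],
    [1,[0,0,0],[0,0,0]],
  ],
)

```text
t: 18.55
position: [0.6333, 0.008, 0.0187]
eef_rot: [0.108, 0.994, -0.001, 0.001]
ft_force: [-0.1, 0.6, -0.2]
gripper_width: 0.0375
```

Run:
```python
from h import *
go(.6305,.0081,.002,77.6)
```

```text
[ 0.28 -0.05  1.66] ('yaw y-axis', np.float64(77.6), 'tilt', array([ 0.003, -0.002])) ('turn', np.float64(-0.0))
```

Call:
carry_out(
  moves=[
    [1,[0.25,0,1],[0,0,0]],
    [1,[0,0,0.5],[0,0,0]],
    [1,[0,0,0],[0,0,0]],
    [1,[0,0,0],[0,0,0]],
  ],
)

```text
t: 18.95
position: [0.6305, 0.0083, 0.0032]
eef_rot: [0.108, 0.994, -0.001, 0.001]
ft_force: [0.2, -0.6, 0.7]
gripper_width: 0.0376
```

Run:
```python
from h import *
go(.6305,.0081,.002,77.6); print(r.state()["ft_force"])
```

```text
[-0.01 -0.01  0.12] ('yaw y-axis', np.float64(77.6), 'tilt', array([ 0.002, -0.002])) ('turn', np.float64(-0.0))
[ 0.1698796  -0.63143011  0.6962439 ]
```

Call:
carry_out(
  moves=[
    [1,[0,0,0.12],[0,0,0]],
    [1,[0,0,0],[0,0,0]],
    [-1,[0,0,0],[0,0,0]],
    [-1,[0,0,0],[0,0,0]],
    [-1,[0,0,0],[0,0,0]],
    [-1,[0,0,0],[0,0,0]],
    [-1,[0,0,-2],[0,0,0]],
    [-1,[0,0,-3],[0,0,0]],
  ],
)

```text
t: 19.75
position: [0.6279, 0.008, 0.05]
eef_rot: [0.108, 0.994, -0.001, -0.002]
ft_force: [0.7, 0.4, 0.1]
gripper_width: 0.0853
```

Call:
carry_out(
  moves=[
    [-1,[0,0,-4],[0,0,0]],
    [-1,[0,0,-4],[0,0,0]],
    [-1,[0,0,0],[0,0,0]],
    [-1,[0,0,0],[0,0,0]],
  ],
)

```text
t: 20.15
position: [0.6312, 0.0087, 0.1335]
eef_rot: [0.108, 0.994, -0.001, 0.003]
ft_force: [-0.0, 0.2, -0.7]
gripper_width: 0.0852
```

Run:
```python
from h import *
p=cam("wrist"); P=pts(p)
for m,x,y,rad,z0,z1 in[("block",.628,.0085,.027,.05,.065),("leg",.594,.016,.01,.05,.065),("rim",.6236,.01,.07,.0155,.02)]:
    q=region(P,x,y,rad,z0,z1); print(m,len(q),*(rect(q) if len(q)>5 else []),np.round(np.percentile(q[:,2],[5,50,95]),4))
go(.459,.0055,.13,None)
save("w7",p["frame"])
```

```text
block 2378 [627.9   8.6] [38.2 37.7] -11.2 [0.0541 0.0556 0.0567]
leg 452 [593.7  15.9] [19.5  8. ] 77.1 [0.0535 0.0556 0.0567]
rim 2594 [622.7   9.4] [92.6 68.4] -12.6 [0.0163 0.0176 0.0188]
[16.61 -3.95  0.14] ('yaw y-axis', np.float64(77.6), 'tilt', array([ 0.002, -0.002]))
```

View pics/w7.png

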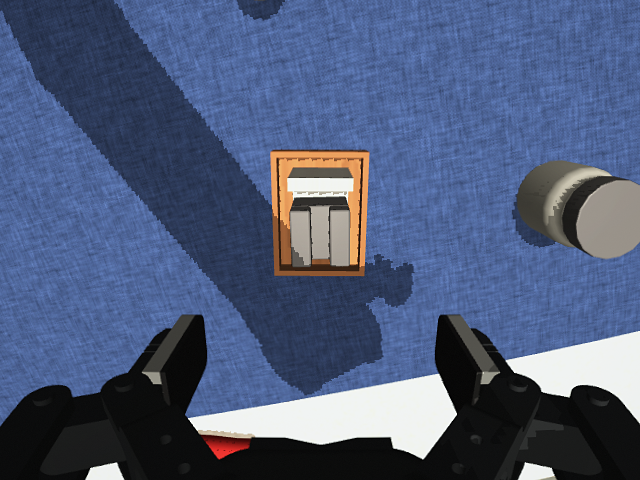

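Call:
carry_out(
  moves=[
    [-1,[4.15,-0.99,0],[0,0,0]],
    [-1,[4.15,-0.99,0],[0,0,0]],
    [-1,[4.15,-0.99,0],[0,0,0]],
    [-1,[4.15,-0.99,0],[0,0,0]],
    [-1,[0,0,0],[0,0,-0.108]],
    [-1,[0,0,0],[0,0,-0.108]],
    [-1,[0,0,0],[0,0,0]],
  ],
)

```text
t: 20.9
position: [0.4574, 0.0051, 0.1299]
eef_rot: [0.001, 1.0, -0.001, -0.001]
ft_force: [0.1, -0.4, 0.5]
gripper_width: 0.0851
```

Run:
```python
from h import *
p=cam("wrist"); P=pts(p)
q=region(P,.459,.0055,.03,.02,.05); c,rad=cv2.minEnclosingCircle((q[:,:2]*1000).astype(np.float32)); print(len(q),c,rad,rect(q))
go(c[0]/1000,c[1]/1000,-.018,90)
```

```text
2231 (459.09625244140625, 4.733681678771973) 18.008665084838867 (array([458.7,   4.6]), array([35.3, 35.1]), 83.4)
[-0.11 -0.03 14.82] ('yaw y-axis', np.float64(89.8), 'tilt', array([-0.001, -0.002])) ('turn', np.float64(-0.003))
```

Call:
carry_out(
  moves=[
    [-1,[-0.1,0,4],[0,0,0]],
    [-1,[0,0,4],[0,0,0]],
    [-1,[0,0,3.5],[0,0,0]],
    [-1,[0,0,2],[0,0,0]],
    [-1,[0,0,1.2],[0,0,0]],
    [-1,[0,0,0],[0,0,0]],
    [-1,[0,0,0],[0,0,0]],
  ],
)

```text
t: 21.65
position: [0.4615, 0.0055, -0.0152]
eef_rot: [0.001, 1.0, -0.001, 0.001]
ft_force: [-0.2, 0.2, 0.8]
gripper_width: 0.0857
```

Call:
carry_out(
  moves=[
    [1,[0,0,0],[0,0,0]],
    [1,[0,0,0],[0,0,0]],
    [1,[0,0,0],[0,0,0]],
    [1,[0,0,0],[0,0,0]],
    [1,[0,0,0],[0,0,0]],
    [1,[0,0,0],[0,0,0]],
    [1,[0,0,-1.5],[0,0,0]],
    [1,[0,0,-1.5],[0,0,0]],
  ],
  force=35,
)

```text
t: 22.45
position: [0.4599, 0.0053, 0.0145]
eef_rot: [0.0, 1.0, -0.001, 0.0]
ft_force: [-0.9, -1.0, -0.6]
gripper_width: 0.0346
```

Run:
```python
from h import *
go(.547,-.347,.1,90); print(r.state()["gripper_width"],r.state()["ft_force"])
```

```text
[ -8.74 -35.24  -8.48] ('yaw y-axis', np.float64(90.0), 'tilt', array([ 0.001, -0.002])) ('turn', np.float64(-0.001))
0.03461147413532494 [-0.91242639 -0.97827185 -0.59560169]
```

Call:
carry_out(
  moves=[
    [1,[0,0,-3],[0,0,0]],
    [1,[0,0,-4],[0,0,0]],
    [1,[-1.4,-4.4,0],[0,0,0]],
    [1,[-1.4,-4.4,0],[0,0,0]],
    [1,[-1.4,-4.4,0],[0,0,0]],
    [1,[-1.4,-4.4,0],[0,0,0]],
    [1,[-1.4,-4.4,0],[0,0,0]],
    [1,[-1.4,-4.4,0],[0,0,0]],
  ],
)

```text
t: 23.25
position: [0.5442, -0.2605, 0.0849]
eef_rot: [0.0, 1.0, -0.001, 0.001]
ft_force: [0.8, 1.9, -0.7]
gripper_width: 0.034
```

Call:
carry_out(
  moves=[
    [1,[-0.3,-4.4,0],[0,0,0]],
    [1,[0,-4.4,0],[0,0,0]],
    [1,[0,0,0],[0,0,0]],
    [1,[0,0,0],[0,0,0]],
  ],
)

```text
t: 23.65
position: [0.5459, -0.3489, 0.0846]
eef_rot: [0.003, 1.0, -0.001, 0.001]
ft_force: [1.2, 1.3, -0.5]
gripper_width: 0.0345
```

Run:
```python
from h import *
p=cam("wrist"); P=pts(p); s=p["st"]
q=region(P,.52,-.347,.08,.009,.019); c=(q[:,:2]*1000)
# circle LSQ
A=np.c_[2*c,np.ones(len(c))]; x=np.linalg.lstsq(A,(c**2).sum(1),rcond=None)[0]; print(len(q),x[:2],np.sqrt(x[2]+x[0]**2+x[1]**2))
T=(P-np.array(s["position"]))@Ro.from_quat(s["eef_rot"]).as_matrix()
g=(T[...,2]<-.01)&(T[...,2]>-.07)&(np.abs(T[...,1])<.017)&(np.abs(T[...,0])<.03)&(p["frame"].min(2)>110)
f=T[g]; print(len(f),np.percentile(f,[1,50,99],axis=0).round(4))
go(.547,-.347,-.0115,90)
save("w8",p["frame"])
```

```text
6136 [ 518.73137195 -347.43134649] 62.24374133832605
7618 [[-0.01   -0.0155 -0.0568]
 [ 0.0067  0.0004 -0.0549]
 [ 0.0184  0.016  -0.0182]]
[-0.01 -0.08  9.63] ('yaw y-axis', np.float64(89.9), 'tilt', array([ 0.001, -0.001])) ('turn', np.float64(-0.002))
```

View pics/w8.png

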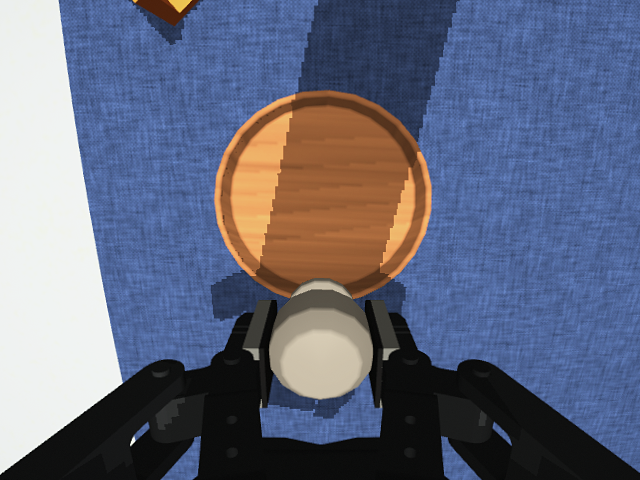

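Call:
carry_out(
  moves=[
    [1,[0.1,0.15,4],[0,0,0]],
    [1,[0,0,3],[0,0,0]],
    [1,[0,0,1.5],[0,0,0]],
    [1,[0,0,0],[0,0,0]],
    [1,[0,0,0],[0,0,0]],
  ],
)

```text
t: 24.2
position: [0.5475, -0.3443, 0.0012]
eef_rot: [-0.0, 1.0, -0.001, 0.002]
ft_force: [0.3, -0.9, -0.0]
gripper_width: 0.0343
```

Run:
```python
from h import *
go(.545,-.347,-.011,90)
```

```text
[ 0.26 -0.27  1.22] ('yaw y-axis', np.float64(90.1), 'tilt', array([ 0.003, -0.002])) ('turn', np.float64(0.001))
```

Call:
carry_out(
  moves=[
    [1,[0.25,-0.25,0.7],[0,0,0]],
    [1,[0,0,0.4],[0,0,0]],
    [1,[0,0,0],[0,0,0]],
    [1,[0,0,0],[0,0,0]],
  ],
)

```text
t: 24.6
position: [0.5442, -0.3481, -0.0103]
eef_rot: [0.001, 1.0, -0.001, 0.001]
ft_force: [-0.0, 0.4, -0.3]
gripper_width: 0.0343
```

Run:
```python
from h import *
go(.545,-.347,-.011,90);print(r.state()["ft_force"])
```

```text
[-0.08  0.11  0.07] ('yaw y-axis', np.float64(89.9), 'tilt', array([ 0.003, -0.002])) ('turn', np.float64(-0.001))
[-0.02423088  0.37386744 -0.25972161]
```

Call:
carry_out(
  moves=[
    [1,[0,0,0.06],[0,0,0]],
    [-1,[0,0,0],[0,0,0]],
    [-1,[0,0,0],[0,0,0]],
    [-1,[0,0,0],[0,0,0]],
    [-1,[0,0,0],[0,0,0]],
    [-1,[0,0,-2],[0,0,0]],
    [-1,[0,0,-4],[0,0,0]],
    [-1,[0,0,-4],[0,0,0]],
  ],
)

```text
t: 25.4
position: [0.5434, -0.3471, 0.0903]
eef_rot: [0.0, 1.0, -0.001, 0.001]
ft_force: [0.7, 0.3, 0.3]
gripper_width: 0.0853
```

Call:
carry_out(
  moves=[
    [-1,[0,0,-4],[0,0,0]],
    [-1,[1.44,4.57,0],[0,0,0]],
    [-1,[1.44,4.57,0],[0,0,0]],
    [-1,[1.44,4.57,0],[0,0,0]],
    [-1,[1.44,4.57,0],[0,0,0]],
    [-1,[1.44,4.57,0],[0,0,0]],
    [-1,[1.44,4.57,0],[0,0,0]],
    [-1,[1.44,4.57,0],[0,0,0]],
  ],
)

```text
t: 26.2
position: [0.4429, -0.0257, 0.1293]
eef_rot: [0.0, 1.0, -0.002, 0.002]
ft_force: [0.7, 0.2, -0.5]
gripper_width: 0.0851
```

Call:
carry_out(
  moves=[
    [-1,[1.44,4.57,0],[0,0,0]],
    [-1,[1.44,4.57,0],[0,0,0]],
    [-1,[1.44,4.57,0],[0,0,0]],
    [-1,[1.44,4.57,0],[0,0,0]],
    [-1,[1.44,4.57,0],[0,0,0]],
    [-1,[1.44,4.57,0],[0,0,0]],
    [-1,[1.44,4.57,0],[0,0,0]],
    [-1,[0,0,0],[0,0,0]],
  ],
)

```text
t: 27.0
position: [0.3391, 0.3016, 0.1297]
eef_rot: [-0.007, 1.0, 0.003, 0.002]
ft_force: [0.3, 0.1, 0.5]
gripper_width: 0.0854
```

Run:
```python
from h import *
p=cam("wrist"); P=pts(p)
q=region(P,.343,.294,.035,.02,.05); c,rad=cv2.minEnclosingCircle((q[:,:2]*1000).astype(np.float32)); print(len(q),c,rad,rect(q))
go(c[0]/1000,c[1]/1000,-.0155,90)
p=cam("top"); P=pts(p); q=region(P,.545,-.347,.04,.03,.06); print("knob1",rect(q),np.percentile(q[:,2],[50,98]))
```

```text
2228 (342.519775390625, 295.1725158691406) 18.005098342895508 (array([342.3, 295.3]), array([35. , 34.9]), 48.7)
[-0.14 -0.24 14.44] ('yaw y-axis', np.float64(90.5), 'tilt', array([0.004, 0.001])) ('turn', np.float64(0.009))
knob1 (array([ 543.2, -345.1]), array([34.6, 34.5]), 0.8) [0.04310109 0.04895882]
```

Call:
carry_out(
  moves=[
    [-1,[-0.1,-0.3,4],[0,0,0]],
    [-1,[0,0,4],[0,0,0]],
    [-1,[0,0,3.5],[0,0,0]],
    [-1,[0,0,2],[0,0,0]],
    [-1,[0,0,0.9],[0,0,0]],
    [-1,[0,0,0],[0,0,0]],
    [-1,[0,0,0],[0,0,0]],
  ],
)

```text
t: 27.8
position: [0.3452, 0.2891, -0.0159]
eef_rot: [0.001, 1.0, -0.001, 0.002]
ft_force: [0.6, 0.2, -0.7]
gripper_width: 0.0856
```

Call:
carry_out(
  moves=[
    [1,[0,0,0],[0,0,0]],
    [1,[0,0,0],[0,0,0]],
    [1,[0,0,0],[0,0,0]],
    [1,[0,0,0],[0,0,0]],
    [1,[0,0,0],[0,0,0]],
    [1,[0,0,0],[0,0,0]],
    [1,[0,0,-1.5],[0,0,0]],
    [1,[0,0,-1.5],[0,0,0]],
  ],
  force=35,
)

```text
t: 28.6
position: [0.3432, 0.2888, 0.0131]
eef_rot: [0.0, 1.0, -0.002, 0.0]
ft_force: [0.7, -0.4, -0.9]
gripper_width: 0.0343
```

Run:
```python
from h import *
go(.493,-.347,.1,90); print(r.state()["gripper_width"],r.state()["ft_force"])
```

```text
[-15.01 -63.6   -8.48] ('yaw y-axis', np.float64(90.0), 'tilt', array([ 0.001, -0.003])) ('turn', np.float64(-0.0))
0.03432530612037944 [ 0.65463238 -0.39454239 -0.93290682]
```

Call:
carry_out(
  moves=[
    [1,[0,0,-4],[0,0,0]],
    [1,[0,0,-4.5],[0,0,0]],
    [1,[-1.07,-4.54,0],[0,0,0]],
    [1,[-1.07,-4.54,0],[0,0,0]],
    [1,[-1.07,-4.54,0],[0,0,0]],
    [1,[-1.07,-4.54,0],[0,0,0]],
    [1,[-1.07,-4.54,0],[0,0,0]],
    [1,[-1.07,-4.54,0],[0,0,0]],
  ],
)

```text
t: 29.4
position: [0.4074, 0.0149, 0.0989]
eef_rot: [0.0, 1.0, -0.002, 0.001]
ft_force: [1.2, 0.9, -0.6]
gripper_width: 0.0345
```

Call:
carry_out(
  moves=[
    [1,[-1.07,-4.54,0],[0,0,0]],
    [1,[-1.07,-4.54,0],[0,0,0]],
    [1,[-1.07,-4.54,0],[0,0,0]],
    [1,[-1.07,-4.54,0],[0,0,0]],
    [1,[-1.07,-4.54,0],[0,0,0]],
    [1,[-1.07,-4.54,0],[0,0,0]],
    [1,[-1.07,-4.54,0],[0,0,0]],
    [1,[-1.07,-4.54,0],[0,0,0]],
  ],
)

```text
t: 30.2
position: [0.4927, -0.348, 0.0993]
eef_rot: [0.0, 1.0, -0.001, 0.001]
ft_force: [0.4, 0.6, -0.7]
gripper_width: 0.0348
```

Call:
carry_out(
  moves=[
    [1,[0,0,0],[0,0,0]],
    [1,[0,0,0],[0,0,0]],
    [1,[0,0,0],[0,0,0]],
  ],
)

```text
t: 30.5
position: [0.4928, -0.3444, 0.0992]
eef_rot: [-0.001, 1.0, -0.0, 0.001]
ft_force: [-1.1, 0.3, 0.1]
gripper_width: 0.0345
```

Run:
```python
from h import *
p=cam("wrist"); P=pts(p); s=p["st"]
T=(P-np.array(s["position"]))@Ro.from_quat(s["eef_rot"]).as_matrix()
g=(T[...,2]<-.01)&(T[...,2]>-.07)&(np.abs(T[...,1])<.017)&(np.abs(T[...,0])<.03)&(p["frame"].min(2)>110)
f=T[g]; print(len(f),np.percentile(f,[1,50,99],axis=0).round(4))
go(.493,-.347,-.011,90)
p=cam("top"); P=pts(p)
q=region(P,.545,-.347,.025,.03,.047); print("knob1",rect(q),np.percentile(q[:,2],[50,98]))
save("w9",p["frame"][180:300,420:560].repeat(4,0).repeat(4,1))
```

```text
7748 [[-0.0105 -0.0155 -0.0582]
 [ 0.0065  0.0004 -0.0563]
 [ 0.0181  0.016  -0.0196]]
[ 0.02 -0.3  11.04] ('yaw y-axis', np.float64(90.1), 'tilt', array([ 0.001, -0.001])) ('turn', np.float64(0.002))
knob1 (array([ 550.2, -346.6]), array([30.9, 21.3]), 68.2) [0.04324534 0.04655362]
```

View pics/w9.png

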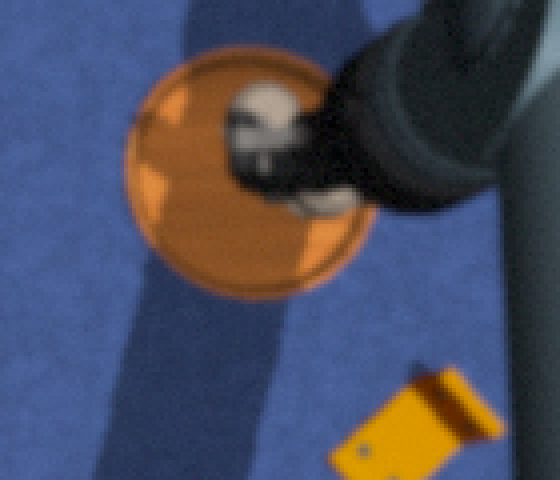

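Call:
carry_out(
  moves=[
    [1,[0.1,-0.3,4],[0,0,0]],
    [1,[0,0,4],[0,0,0]],
    [1,[0,0,2],[0,0,0]],
    [1,[0,0,0],[0,0,0]],
    [1,[0,0,0],[0,0,0]],
  ],
)

```text
t: 31.1
position: [0.4927, -0.3483, 0.0001]
eef_rot: [-0.001, 1.0, -0.001, 0.001]
ft_force: [1.4, -0.2, -0.7]
gripper_width: 0.0344
```

Run:
```python
from h import *
go(.493,-.347,-.012,90)
```

```text
[-0.03  0.14  1.21] ('yaw y-axis', np.float64(90.1), 'tilt', array([ 0.002, -0.002])) ('turn', np.float64(0.001))
```

Call:
carry_out(
  moves=[
    [1,[0,0.1,0.8],[0,0,0]],
    [1,[0,0,0.35],[0,0,0]],
    [1,[0,0,0],[0,0,0]],
    [1,[0,0,0],[0,0,0]],
    [1,[0,0,0],[0,0,0]],
  ],
)

```text
t: 31.6
position: [0.4925, -0.3489, -0.0114]
eef_rot: [0.0, 1.0, -0.001, 0.001]
ft_force: [-0.5, -0.1, -0.8]
gripper_width: 0.0346
```

Run:
```python
from h import *
go(.493,-.347,-.012,90)
```

```text
[-0.05  0.19  0.06] ('yaw y-axis', np.float64(89.9), 'tilt', array([ 0.003, -0.003])) ('turn', np.float64(-0.001))
```

Call:
carry_out(
  moves=[
    [1,[0,0,0.06],[0,0,0]],
    [-1,[0,0,0],[0,0,0]],
    [-1,[0,0,0],[0,0,0]],
    [-1,[0,0,0],[0,0,0]],
    [-1,[0,0,0],[0,0,0]],
    [-1,[0,0,-2],[0,0,0]],
    [-1,[0,0,-4],[0,0,0]],
    [-1,[0,0,-4],[0,0,0]],
  ],
)

```text
t: 32.4
position: [0.491, -0.3477, 0.0876]
eef_rot: [0.0, 1.0, -0.0, 0.0]
ft_force: [1.3, -1.0, 0.5]
gripper_width: 0.0855
```

Call:
carry_out(
  moves=[
    [-1,[0,0,-4],[0,0,0]],
    [-1,[0,0,0],[0,0,0]],
    [-1,[0,0,0],[0,0,0]],
  ],
)

```text
t: 32.7
position: [0.4928, -0.3488, 0.129]
eef_rot: [0.0, 1.0, -0.002, 0.002]
ft_force: [-0.9, 0.2, -0.9]
gripper_width: 0.0855
```

Run:
```python
from h import *
p=cam("wrist"); P=pts(p)
for n,x in(("kB",.545),("kA",.493)):
    q=region(P,x,-.347,.026,.025,.06); print(n,cv2.minEnclosingCircle((q[:,:2]*1000).astype(np.float32)),np.percentile(q[:,2],[50,98]))
save("w10",p["frame"]); go(.443,.16,.13,90)
```

```text
kB ((541.6103515625, -347.6993408203125), 17.99985694885254) [0.0436696  0.04612889]
kA ((490.5857238769531, -348.4892578125), 18.054840087890625) [0.04405639 0.04636209]
[ 4.89 50.82 -0.39] ('yaw y-axis', np.float64(90.0), 'tilt', array([ 0.002, -0.002])) ('turn', np.float64(-0.001))
```

View pics/w10.png

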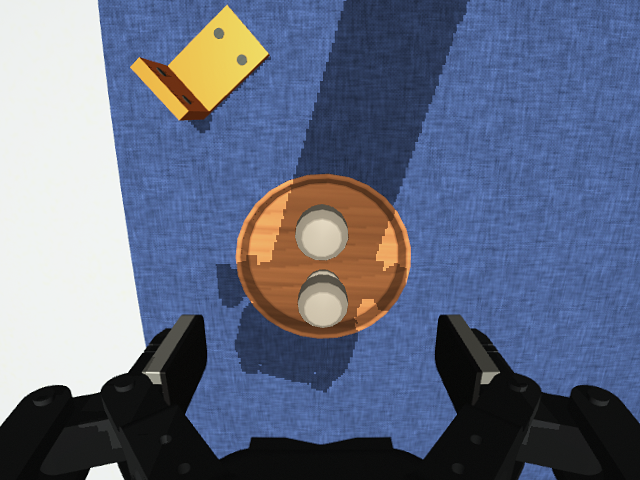

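Both knobs stand in the dish, about 22 and 28 mm from its centre. Next is the socket.

Call:
carry_out(
  moves=[
    [-1,[0.45,4.62,0],[0,0,0]],
    [-1,[0.45,4.62,0],[0,0,0]],
    [-1,[0.45,4.62,0],[0,0,0]],
    [-1,[0.45,4.62,0],[0,0,0]],
    [-1,[0.45,4.62,0],[0,0,0]],
    [-1,[0.45,4.62,0],[0,0,0]],
    [-1,[0.45,4.62,0],[0,0,0]],
    [-1,[0.45,4.62,0],[0,0,0]],
  ],
)

```text
t: 33.55
position: [0.4539, 0.0227, 0.1251]
eef_rot: [0.001, 1.0, -0.001, -0.001]
ft_force: [0.7, 0.5, 0.2]
gripper_width: 0.0855
```

Call:
carry_out(
  moves=[
    [-1,[0.45,4.62,0],[0,0,0]],
    [-1,[0.45,4.62,0],[0,0,0]],
    [-1,[0.45,4.62,0],[0,0,0]],
    [-1,[0,0,0],[0,0,0]],
    [-1,[0,0,0],[0,0,0]],
    [-1,[0,0,0],[0,0,0]],
  ],
)

```text
t: 34.15
position: [0.4419, 0.1582, 0.1251]
eef_rot: [0.001, 1.0, -0.002, -0.0]
ft_force: [0.9, -0.7, -0.7]
gripper_width: 0.0853
```

Run:
```python
from h import *
p=cam("wrist"); P=pts(p)
q=region(P,.443,.16,.04,.029,.045); c,rad=cv2.minEnclosingCircle((q[:,:2]*1000).astype(np.float32)); print(len(q),c,rad,rect(q))
go(c[0]/1000,c[1]/1000,-.018,90)
```

```text
1259 (442.6260986328125, 159.40296936035156) 22.99031639099121 (array([442.3, 159.4]), array([45.2, 45.1]), 1.0)
[-0.03  0.21 14.33] ('yaw y-axis', np.float64(89.8), 'tilt', array([-0.   , -0.003])) ('turn', np.float64(-0.004))
```

Call:
carry_out(
  moves=[
    [-1,[0,0.15,4],[0,0,0]],
    [-1,[0,0,4],[0,0,0]],
    [-1,[0,0,2.5],[0,0,0]],
    [-1,[0,0,0],[0,0,0]],
    [-1,[0,0,0],[0,0,0]],
    [-1,[0,0,0],[0,0,0]],
  ],
)

```text
t: 34.8
position: [0.4447, 0.1612, 0.0228]
eef_rot: [0.001, 1.0, -0.001, 0.002]
ft_force: [0.1, -0.3, 0.9]
gripper_width: 0.0854
```

Run:
```python
from h import *
go(.4426,.1594,-.017,90)
```

```text
[ 0.23 -0.17  3.98] ('yaw y-axis', np.float64(89.9), 'tilt', array([ 0.005, -0.001])) ('turn', np.float64(-0.002))
```

Call:
carry_out(
  moves=[
    [-1,[0.2,-0.15,2],[0,0,0]],
    [-1,[0,0,1.8],[0,0,0]],
    [-1,[0,0,0],[0,0,0]],
    [1,[0,0,0],[0,0,0]],
    [1,[0,0,0],[0,0,0]],
    [1,[0,0,0],[0,0,0]],
    [1,[0,0,0],[0,0,0]],
    [1,[0,0,0],[0,0,0]],
  ],
  force=45,
)

```text
t: 35.6
position: [0.4425, 0.1601, -0.015]
eef_rot: [0.001, 1.0, -0.001, 0.002]
ft_force: [-1.4, -0.2, 7.0]
gripper_width: 0.0445
```

Call:
carry_out(
  moves=[
    [1,[0,0,0],[0,0,0]],
    [1,[0,0,-2],[0,0,0]],
    [1,[0,0,-4],[0,0,0]],
    [1,[0,0,-4],[0,0,0]],
    [1,[0,0,0],[0,0,0]],
    [1,[0,0,0],[0,0,0]],
  ],
)

```text
t: 36.2
position: [0.4418, 0.1598, 0.0845]
eef_rot: [0.001, 1.0, -0.001, 0.003]
ft_force: [-0.1, -0.8, -2.3]
gripper_width: 0.0443
```

Run:
```python
from h import *
import pickle
p=cam("wrist"); P=pts(p); s=p["st"]; print(s["gripper_width"],s["ft_force"])
T=(P-np.array(s["position"]))@Ro.from_quat(s["eef_rot"]).as_matrix()
g=(T[...,2]<.02)&(T[...,2]>-.07)&(np.abs(T[...,1])<.02)&(np.abs(T[...,0])<.035)&(p["frame"].min(2)>60)
f=T[g]; print(len(f),np.percentile(f,[1,50,99],axis=0).round(4))
P=pts(pickle.load(open("top.pkl","rb"))); q=region(P,.525,.342,.078,.009,.016); q=q[q[:,0]>.46]; print(rect(q))
go(.524,.341,.08,90)
save("w11",p["frame"])
```

```text
0.04432498313639486 [-0.09190584 -0.82386429 -2.2510233 ]
15009 [[-0.0212 -0.0194 -0.0495]
 [ 0.0072 -0.0004 -0.0283]
 [ 0.0302  0.0195 -0.0178]]
(array([525.5, 341.5]), array([110.3, 108.8]), 78.9)
[-8.33 18.19  0.28] ('yaw y-axis', np.float64(89.9), 'tilt', array([ 0.002, -0.003])) ('turn', np.float64(-0.001))
```

View pics/w11.png

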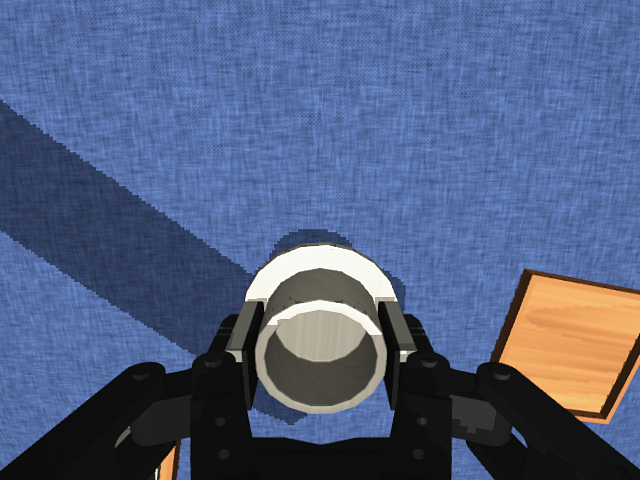

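Call:
carry_out(
  moves=[
    [1,[-1.67,3.63,0],[0,0,0]],
    [1,[-1.67,3.63,0],[0,0,0]],
    [1,[-1.67,3.63,0],[0,0,0]],
    [1,[-1.67,3.63,0],[0,0,0]],
    [1,[-1.67,3.63,0],[0,0,0]],
    [1,[0,0,0],[0,0,0]],
    [1,[0,0,4],[0,0,0]],
    [1,[0,0,0],[0,0,0]],
  ],
)

```text
t: 37.05
position: [0.5195, 0.3366, 0.0359]
eef_rot: [-0.0, 1.0, -0.006, -0.005]
ft_force: [-0.9, -1.9, -1.3]
gripper_width: 0.0439
```

Run:
```python
from h import *
go(.525,.3415,-.0115,90)
```

```text
[-0.6   0.54  4.73] ('yaw y-axis', np.float64(90.0), 'tilt', array([-0.01 , -0.011])) ('turn', np.float64(0.0))
```

Call:
carry_out(
  moves=[
    [1,[-0.4,0.4,2],[-0.01,-0.01,0]],
    [1,[0,0,1],[0,0,0]],
    [1,[0,0,0],[0,0,0]],
    [1,[0,0,0],[0,0,0]],
    [1,[0,0,0],[0,0,0]],
  ],
)

```text
t: 37.55
position: [0.5293, 0.3456, 0.0144]
eef_rot: [0.0, 1.0, 0.004, 0.007]
ft_force: [0.4, 0.4, -0.4]
gripper_width: 0.0439
```

Run:
```python
from h import *
go(.525,.3415,-.0115,90)
```

```text
[ 0.47 -0.43  2.58] ('yaw y-axis', np.float64(89.9), 'tilt', array([0.013, 0.009])) ('turn', np.float64(-0.001))
```

Call:
carry_out(
  moves=[
    [1,[0.35,-0.3,1.4],[0.008,0.01,0]],
    [1,[0,0,0],[0,0,0]],
    [1,[0,0,0],[0,0,0]],
    [1,[0,0,0],[0,0,0]],
  ],
)

```text
t: 37.95
position: [0.5255, 0.3424, -0.0008]
eef_rot: [0.0, 1.0, 0.0, 0.001]
ft_force: [0.2, -0.3, -0.3]
gripper_width: 0.0444
```

Run:
```python
from h import *
go(.525,.3415,-.0115,90)
```

```text
[ 0.05 -0.09  1.07] ('yaw y-axis', np.float64(90.0), 'tilt', array([0.002, 0.   ])) ('turn', np.float64(-0.001))
```

Call:
carry_out(
  moves=[
    [1,[0,0,0.6],[0,0,0]],
    [1,[0,0,0.4],[0,0,0]],
    [1,[0,0,0],[0,0,0]],
    [1,[0,0,0],[0,0,0]],
  ],
)

```text
t: 38.35
position: [0.5256, 0.3425, -0.0108]
eef_rot: [0.0, 1.0, 0.0, 0.001]
ft_force: [-0.2, -0.0, -0.0]
gripper_width: 0.0444
```

Call:
carry_out(
  moves=[
    [1,[0,0,0.05],[0,0,0]],
    [-1,[0,0,0],[0,0,0]],
    [-1,[0,0,0],[0,0,0]],
    [-1,[0,0,0],[0,0,0]],
    [-1,[0,0,0],[0,0,0]],
    [-1,[0,0,-2],[0,0,0]],
    [-1,[0,0,-4],[0,0,0]],
    [-1,[0,0,-4],[0,0,0]],
  ],
)

```text
t: 39.15
position: [0.5247, 0.3423, 0.0903]
eef_rot: [0.0, 1.0, -0.0, 0.0]
ft_force: [0.5, 0.2, -0.3]
gripper_width: 0.0853
```

Call:
carry_out(
  moves=[
    [-1,[0,0,-4],[0,0,0]],
    [-1,[0,0,-3],[0,0,0]],
    [-1,[0,0,0],[0,0,0]],
    [-1,[0,0,0],[0,0,0]],
    [-1,[0,0,0],[0,0,0]],
  ],
)

```text
t: 39.65
position: [0.5245, 0.3415, 0.1579]
eef_rot: [0.0, 1.0, -0.001, 0.0]
ft_force: [0.3, -0.4, -0.7]
gripper_width: 0.0852
```

Run:
```python
from h import *
p=cam("wrist"); P=pts(p)
q=region(P,.525,.342,.04,.034,.045); print("cup",cv2.minEnclosingCircle((q[:,:2]*1000).astype(np.float32)),np.percentile(q[:,2],[5,50,95]))
q=region(P,.525,.342,.085,.009,.015); q=q[np.hypot(q[:,0]-.525,q[:,1]-.3415)>.045]; print("tray",rect(q))
p=cam("top"); P=pts(p); save("fin",p["frame"])
for n,x,y,rad,z0,z1 in[("block",.628,.0085,.027,.05,.065),("kB",.5416,-.3477,.026,.03,.06),("kA",.4906,-.3485,.026,.03,.06),("jar",.64,.18,.05,.06,.09)]:
    q=region(P,x,y,rad,z0,z1); print(n,*rect(q),np.median(q[:,2]).round(4))
```

```text
cup ((525.9591064453125, 342.65087890625), 23.103776931762695) [0.03529973 0.03743247 0.03870692]
tray (array([524.4, 340.3]), array([108.9, 108.8]), -11.0)
block [628.4  10.1] [38.8 37.9] -11.2 0.0549
kB [ 542.3 -346.1] [35.9 34.6] -73.9 0.043
kA [ 489.9 -346.7] [35.2 34.1] -88.1 0.0434
jar [648.5 185.2] [49.9 46.6] 82.5 0.074
```

View pics/fin.png

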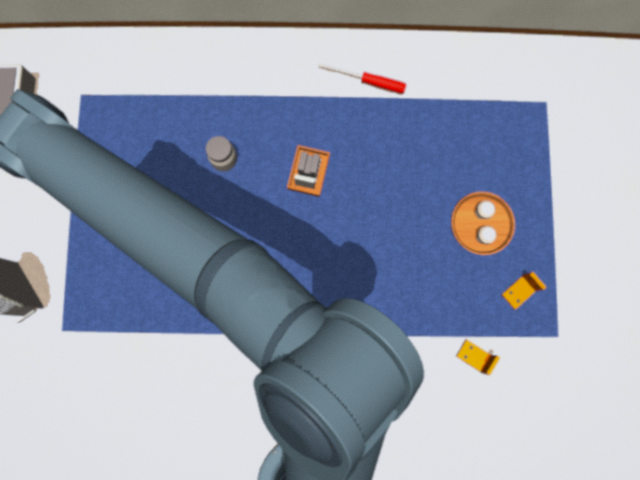

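All items are in place: the bracket and block in the box at (308,170), and the knobs at (486,210) and (487,235) in the dish. The jar hasn't moved from (221,151). The socket measures level and centred in the wrist view, so I'm handing in.

```bash
python3 -c "
from h import *
print(r.hand_in())"
```

```text
the job is handed in; nothing more can be done
None
```

All five pieces are in their places and the job is handed in at about 40 s of the 122 s allowed. No verdict is reported, so the results below are my own camera checks.

- **Bracket:** the steel one, not the two orange look-alikes, sits foot-down in the box about 2 mm from its centre. Its foot top measured 11.7 mm and its leg top 55.7 mm; a seated bracket should give 12 and 56 mm.
- **Block:** it stands upright on the bracket's foot, about 7 mm along it from the bracket's centre, with its top at 55.6 mm (expected 56 mm).
- **Knobs:** both stand upright in the dish, about 22 and 28 mm from its centre (limit 48 mm).
- **Socket:** it is flange down in the tray, about 3 mm from its centre, with its rim at about 37.5 mm (expected 38 mm).
- **Jar:** it shows no measurable shift (under 1 mm).
- **Gripper:** it is open and well above everything.

**What went wrong or disagreed:**
- **First grasp closed on nothing:** in the wrist depth image the fingertips stood about 39 mm farther back than the given tool description. I used that offset for every later grasp.
- **Knob A pushed while gripping:** the gripper was about 6 mm off centre, so it shifted the knob as it closed. The knob still came up upright.
- **Camera offset:** the top and wrist cameras differ by about 2 mm, within the stated calibration.

I viewed 12 pictures.

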